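# Widen the filament spool stand to its last setting

## Robot

A 6-joint arm with a two-finger parallel gripper is mounted at the origin on the work surface. World frame = base frame: x ahead of the robot, y to its left, z up, the work surface at z = 0. Lengths are in m, angles in degrees, forces in N, time in s.
With the tool pointing down it reaches from about 0.2 to 0.875 m from the base axis. Payload 3.4 kg.
Tool frame: the origin (TCP) lies at the very end of the fingers, on their centre line; the grasp point (between the pads) lies 19 mm behind it; z points along the fingers, y is the line along which they close (so a half turn about z gives the same grasp; the last joint's range is limited). The gripper opens to 94 mm and grips with 3 to 60 N. Pads are 16 mm wide; open, the fingers measure 119 mm over their backs; the gripper's body (75 mm by 177 mm) begins 78 mm behind the grasp point.
Start: joints at [61.421, 15.808, 86.224, -0, 77.962, -6.933], TCP at [0.212, 0.534, 0.205] pointing down, gripper open.
Joint ranges: [-165.64, 165.64], [-43.16, 119.46], [12.63, 154.43], [-67.54, 247.53], [6.08, 155.33], [-154.97, 154.97]. Speed limits (degrees/s): [147.25, 147.25, 180, 180, 180, 180].

## Interface

Orientations are given as a 3x3 rotation matrix whose columns are the frame's x, y, z axes.
In Python, from station import bot, eyes gives the robot as it stands. The module is installed in compiled form; this text tells all that it offers.
- The arm moves only by the shell command python3 -m pendant 'ROWS' [FORCE]. ROWS is text: rows parted by semicolons, each of 5 numbers parted by spaces: the shift along the tool's x, y, z in cm, then the turn about the tool's z in rad, then the finger opening in cm, from 0 to 9.4. In form: dx dy dz yaw jaw; .... A call has 1 to 8 rows; each row shifts and turns the commanded pose from where the row before left it, along the tool's axes as they then stand; what a row does not reach is not made up. A row lasts 1/8 s, in which the tool goes at most 62.5 mm and 10.7 degrees, less where a joint would pass 70% of its speed; a pose out of reach is approached as far as the arm can. A call with a gripper value outside its range is refused whole. The fingers move at their own pace and stop on an object; FORCE is the grip in N (left out, the last holds). Time passes only in rows, so rows that do not move let the fingers close. It gives the time, the measured TCP pose, the force, the opening and the grip force at its end, in the units of the state.
- bot.get_obs(): the state, without advancing time (a new reading comes with each control period).
- eyes.grab_frame(name): name is "side" or "top"; returns a dict with "image" (384x512x3 uint8, blue, green, red), "fx", "fy", "cx", "cy" (pixels), "R" (3x3) and "t" (3): a world point X has camera coordinates R X + t. Camera axes: x right, y down, z forward; pixel columns grow to the right and rows downward; lengths in m; the calibration is good to about 2 mm. A picture is of the moment at which its call begins. There is no depth.
- bot.finish_job(): hands the job in; it is judged then, once.
The state is a dict: "clock": time; "joint_positions": joint angles; "joint_velocities": joint speeds; "joint_torque": joint torques, N m; "tool_pos": TCP position; "eef_rot": TCP orientation; "ft_force": force on the tool from outside, world axes, zero at the start; "ft_torque": the same for the moment, N m; "grip_width": opening from 0.0 (shut) to 1.0 (fully open); "grip_force": force on a finger pad.
Only numpy, scipy, OpenCV 4.12 (cv2) and the standard library are available. Lean on these libraries where they do the work, as an engineer would, in place of code of your own. Each camera call takes 0.05 s, during which the arm holds its last target. There are 200 camera calls.

## Task

Set the telescoping filament-spool stand to its widest setting: squeeze its spring button in, slide the black sleeve with the round cheek outward past the middle hole (the button pops out there and has to be squeezed in again) until the button clicks fully out through the last hole. Go by feel and gently: never haul the sleeve hard against the button (keep the push along the bar under 15 N). Let go of it locked like that, and leave the other things on the bench where they are.

Things in the scene. Friction and masses are not known exactly. Their poses are not given: they have to be found in the camera images.
- stand: The spool stand, fixed to the bench: dark steel base plate 100 x 190 x 12 mm; at its -y end a black pillar (44 x 20 mm, top at z 96 mm) with a fixed round cheek, 96 mm across. Origin on the table surface, right below the bar's origin; y runs along the bar from the pillar outward, x points to the side where the button comes out, z up.
- bar: Fixed aluminium bar 20 x 20 mm along its own y (axes as the stand's), 75 mm above the table, from the pillar (y = -108 mm) to y = 30 mm. It carries the spring button. Origin on its centre line at the button's nominal place; the real button sits up to 11 mm to either side along y, different each time and not measured: find it by eye or by feel.
- sleeve: Black printed square tube, 30 x 30 mm outside, sliding along the bar (3 N friction); axes as the bar's, origin on the centre line. It reaches from y = -101 to 40 mm, with a round cheek 96 mm across, 4 mm thick, at the outer end. Its +x wall, 2.5 mm thick, has three windows for the button. Its y in the bar's frame is about 0 at the start; end stops at -5 and 100 mm.
- slot (a point): Middle of the long slot in the sleeve's +x outer face, at sleeve y = 0: 40 mm long (y -20 to 20), 17 mm high. The button stands in it at the start, with 26 mm of play along y in all.
- hole_mid (a point): Middle of the middle hole in the sleeve's +x outer face, at sleeve y = -44 mm: 17 x 17 mm. The button pops out here when the sleeve is about 44 mm out (up to 12.5 mm either way).
- hole_last (a point): Middle of the last hole in the sleeve's +x outer face, at sleeve y = -76 mm: 17 x 17 mm. The button is out here when the sleeve is about 76 mm out (up to 12.5 mm either way).
- button (a joint): Steel spring button, 14 mm wide, half-ball head, pointing to the stand's +x: 0 m fully out (5.5 mm proud of the sleeve), 0.0055 flush with the sleeve's outside, 0.008 under its wall. Spring 2 to 4.5 N. Out, it locks the sleeve. Pinched flush across the sleeve (other finger on the -x side, 15 to 25 N), pushing the sleeve along with about 10 N makes the window's edge ride over it.
- jar: Glass jar of 52 mm diameter, 60 mm high; origin at its underside. To be left alone.
- glue: White glue stick of 28 mm diameter, 85 mm high; origin at its underside. To be left alone.
- driver: Screwdriver 160 mm long lying along its x axis. To be left alone.
- spool: Grey filament spool lying flat, 196 mm diameter, 60 mm high; origin at its underside. To be left alone.
- bin: Grey open bin 120 x 170 x 50 mm; origin at its underside. To be left alone.
- scraper: Scraper 200 mm long lying along its x axis. To be left alone.
- tube: Black printed tube with a rib, 68 mm diameter, 120 mm high; origin at its underside. To be left alone.

How it is judged (in metres and radians):
On the way, in this order (a step that is already met when the one before it is completed fails the run):
1. the button is held in under the sleeve's wall and the sleeve has left its slot (value of joint button above 0.006 m and y of sleeve in the frame of bar between 0.012 and 0.066 m), for 0.05 s.
2. the button has popped fully out through the last hole (value of joint button below 0.002 m and y of sleeve in the frame of bar between 0.062 and 0.09 m), for 0.3 s.
At the end, for the whole second after the job is handed in: The sleeve stands 62 to 90 mm out along the bar with the button out through its last hole (pressed in less than 2 mm), at rest; the other things have not moved more than 30 mm (all of step 2 and linear speed of sleeve below 0.01 m/s); the robot touches nothing.
It fails at once if the sleeve is hauled against the button with more than 18 N (contact force between bar and sleeve above 18 N).
It fails at once if another thing on the bench is moved more than 30 mm (distance of any of jar, glue, driver, spool, bin, scraper, tube from where it was at the start of the episode above 0.03 m).
It also fails if it takes over 64 s, if anything falls off the work surface, if the arm or the gripper's body presses on something with over 40 N, if the wrist force passes 120 N, or if a joint passes its speed limit or range.

## Working session

There is one attempt and no reset: what is moved stays moved. The work goes in short steps, Python scripts to look and compute and a shell command to move; the robot and the scene stay as the last step left them, time stands still between calls to the robot, and variables do not carry over. Pictures are saved under pics/ and viewed, at most 10 in all, crops included, and the job is handed in when it is done.

```bash
mkdir -p pics; python3 - <<'E'
from station import bot, eyes
import cv2,pickle
o=bot.get_obs(); print({k:o[k] for k in('clock','tool_pos','eef_rot','ft_force','grip_width')})
d={}
for n in('side','top'):
    f=eyes.grab_frame(n); d[n]=f; cv2.imwrite(f'pics/{n}0.png',f['image'])
    print(n,f['fx'],f['cx'],f['cy'],f['R'],f['t'])
pickle.dump(d,open('f0.pkl','wb'))
E
```

```text
{'clock': 0.0, 'tool_pos': array([0.21181422, 0.53397587, 0.20463257]), 'eef_rot': array([[-9.29490741e-01,  3.68844417e-01, -8.71284760e-04],
       [ 3.68845362e-01,  9.29489531e-01, -1.52049800e-03],
       [ 2.49022866e-04, -1.73465815e-03, -9.99998464e-01]]), 'ft_force': array([ 0.16198905, -0.29029029,  0.30444954]), 'grip_width': 1.0017962215489715}
side 487.0723821118893 261.89505689121125 192.86008612760222 [[ 0.88517478 -0.46520394  0.00713494]
 [-0.30946641 -0.60015517 -0.7375936 ]
 [ 0.34741352  0.65069122 -0.67520721]] [-0.48386911  0.19836822  1.25956702]
top 493.083379866749 260.8800714326282 197.07199711136042 [[-0.02496236 -0.99953018  0.01778489]
 [-0.98726696  0.02185252 -0.15756402]
 [ 0.15710135 -0.0214916  -0.98734861]] [-0.03740542  0.53750253  1.46697256]
```

View pics/side0.png

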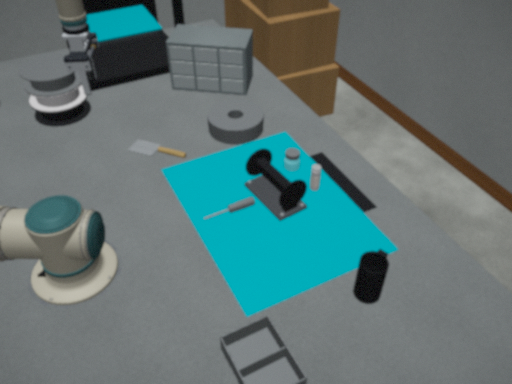

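View pics/top0.png

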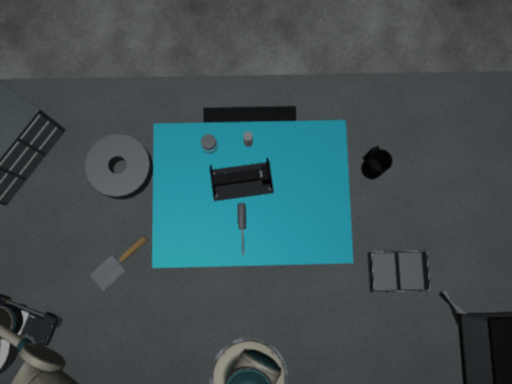

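The side view shows the stand at about (275,182), with the jar and glue behind it and the screwdriver in front. In the top view it is at about (241,181). I'll enlarge both.

```bash
python3 - <<'E'
import cv2,pickle,numpy as np
d=pickle.load(open('f0.pkl','rb'))
a=cv2.resize(d['top']['image'][120:240,190:300],None,fx=5,fy=5,interpolation=cv2.INTER_CUBIC)
b=cv2.resize(d['side']['image'][135:235,225:335],None,fx=5,fy=5,interpolation=cv2.INTER_CUBIC)
g=lambda x:(255*(x/255.)**.5).astype(np.uint8)
cv2.imwrite('pics/t1.png',g(a));cv2.imwrite('pics/s1.png',g(b))
E
```

```text
(no output)
```

View pics/t1.png

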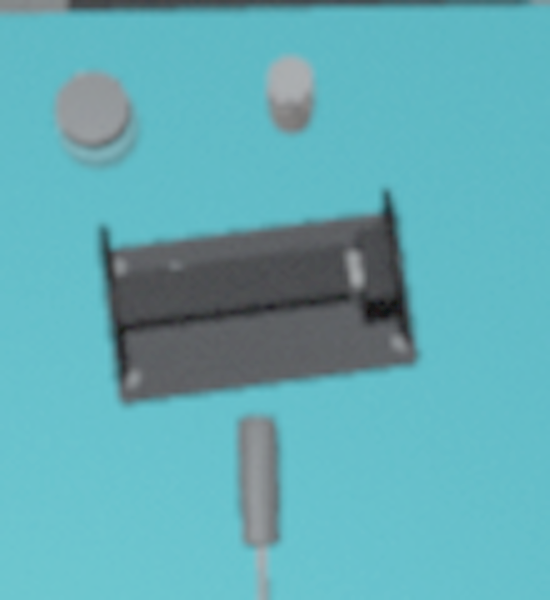

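View pics/s1.png

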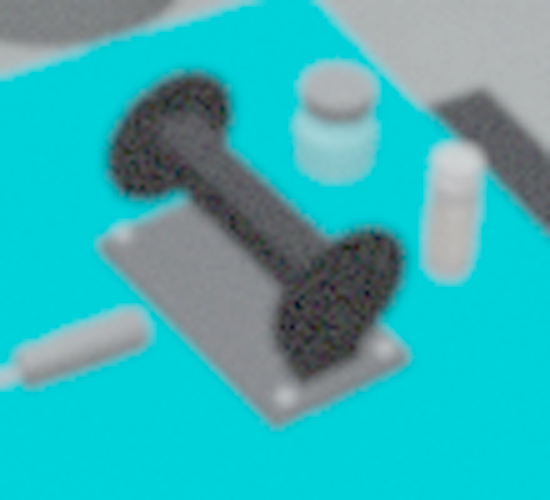

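The top view shows the pillar on the right (world -y), so the stand's x is roughly world +x and its y roughly world +y. There is a bare strip of bar at crop (355,268) and a bright speck at (177,265) on the sleeve's +x edge, which is probably the button. The side view gives the plate corners at (278,420), (408,355) and (102,243).

```bash
cat >cam.py <<'E'
import numpy as np
def proj(f,X):
    c=f['R']@np.asarray(X)+f['t']; return np.array([f['fx']*c[0]/c[2]+f['cx'],f['fy']*c[1]/c[2]+f['cy']])
def ray_z(f,px,z):
    d=f['R'].T@np.array([(px[0]-f['cx'])/f['fx'],(px[1]-f['cy'])/f['fy'],1]); o=-f['R'].T@f['t']
    return o+d*(z-o[2])/d[2]
E
python3 - <<'E'
import pickle,numpy as np
from cam import *
from scipy.optimize import least_squares
d=pickle.load(open('f0.pkl','rb'))
T=lambda u,v:np.array([u/5+190-.4,v/5+120-.4]); S=lambda u,v:np.array([u/5+225-.4,v/5+135-.4])
def W(p,q):
    c,s=np.cos(p[2]),np.sin(p[2]); q=np.array(q)/1e3
    return [p[0]+c*q[0]-s*q[1],p[1]+s*q[0]+c*q[1],q[2]]
def obs(p):
    a=p[3]*1e3
    return [('top',(0,-104.5,85),T(355,268)),('top',(-50,a+190,12),T(122,402)),('top',(-50,a,12),T(415,358)),
    ('side',(-50,a+190,12),S(102,243)),('side',(-50,a,12),S(278,420)),('side',(50,a,12),S(408,355)),
    ('top',(48,38,75),T(103,230)),
    ('top',(-15,-101,90),T(357,297)),('top',(-15,36,90),T(122,327)),('top',(15,-101,90),T(345,243))]
def res(p): return np.concatenate([proj(d[n],W(p,q))-px for n,q,px in obs(p)])
r=least_squares(res,[.5,.05,.1,-.128],loss='soft_l1'); p=r.x
print(p,np.degrees(p[2])); print(res(p).reshape(-1,2).round(1))
b=ray_z(d['top'],T(177,265),.075); c,s=np.cos(p[2]),np.sin(p[2]); e=b[:2]-p[:2]
print('button stand',b,c*e[0]+s*e[1],-s*e[0]+c*e[1])
for n,u,z in(('glue',T(291,80),.085),('jar',T(93,110),.06),('drv',T(257,420),.02)):
    b=ray_z(d['top'],u,z);e=b[:2]-p[:2];print(n,b,'stand',c*e[0]+s*e[1],-s*e[0]+c*e[1])
np.save('p.npy',p)
E
```

```text
[ 0.58883507  0.0545082   0.12001106 -0.14251631] 6.876127076459629
[[-0.3  0.3]
 [-0.   0.6]
 [ 1.6  0.9]
 [-1.3 -1.1]
 [-0.1  0. ]
 [ 1.5 -0.7]
 [ 1.1 -0.3]
 [-1.1 -0.8]
 [ 0.3 -0.4]
 [-0.1  0.3]]
button stand [0.60849371 0.05699116 0.075     ] 0.019814504384186367 0.00011150674383015712
glue [ 0.7195143  -0.01416628  0.085     ] stand 0.12151736642469593 -0.08382585432798154
jar [0.71011122 0.10805639 0.06      ] stand 0.12681480131698245 0.038643466479052584
drv [0.52099805 0.01158939 0.02      ] stand -0.07248747137401418 -0.03448844420476978
```

The button is at stand (x 19.8, y ≈ 0) mm. I'll turn the tool first so its y lies along stand x and its x along stand y.

```bash
cat >go.py <<'E'
import sys,numpy as np
from station import bot
# state in stand frame, + needed tool shift (cm) to stand target mm
p=np.load('p.npy'); o=bot.get_obs(); c,s=np.cos(p[2]),np.sin(p[2])
R=np.array([[c,-s,0],[s,c,0],[0,0,1]]); q=R.T@(o['tool_pos']-[p[0],p[1],0])
E=o['eef_rot']; print('t %.2f'%o['clock'],'stand mm',(q*1e3).round(1),'F stand',(R.T@o['ft_force']).round(1),'grip %.1fmm %.1fN'%(o['grip_width']*94,o['grip_force']))
ey=R[:,0]; print('yaw',np.arctan2(ey@-E[:,0],ey@E[:,1]).round(4), 'tilt',E[:2,2].round(3))
if len(sys.argv)>3: print('shift cm',(E.T@R@(np.array(sys.argv[1:4],float)/1e3-q)*100).round(2))
E
python3 -m pendant '0 0 0 .179 9.4;0 0 0 .179 9.4;0 0 0 .179 9.4;0 0 0 .179 9.4;0 0 0 .179 9.4;0 0 0 .179 9.4;0 0 0 0 9.4' 20; python3 go.py 0 -25 205
```

```text
clock: 0.98
tool_pos: [0.212, 0.5342, 0.2051]
eef_rot: [[-0.121, 0.993, -0.0], [0.993, 0.121, -0.001], [-0.001, -0.0, -1.0]]
ft_force: [-0.7, 0.2, -0.3]
grip_width: 0.999
grip_force: 0.0
t 0.97 stand mm [-316.7  521.4  205.1] F stand [-0.7  0.3 -0.3] grip 93.9mm 0.0N
yaw 0.001 tilt [-0.    -0.001]
shift cm [-5.467e+01  3.161e+01  3.000e-02]
```

```bash
python3 -m pendant '-5.3 3.06 0 0 9.4;-5.3 3.06 0 0 9.4;-5.3 3.06 0 0 9.4;-5.3 3.06 0 0 9.4;-5.3 3.06 0 0 9.4;-5.3 3.06 0 0 9.4;-5.3 3.06 0 0 9.4;-5.3 3.06 0 0 9.4' >/dev/null; python3 -m pendant '-5.3 3.06 0 0 9.4;-4.5 2.6 0 0 9.4;-2.4 1.4 0 0 9.4;0 0 0 0 9.4;0 0 0 0 9.4'>/dev/null; python3 go.py 0 -25 58
```

```text
t 2.60 stand mm [ -2.7 -23.1 205.3] F stand [-0.8 -0.2  0.7] grip 94.4mm 0.0N
yaw 0.0006 tilt [-0.001  0.001]
shift cm [-0.22  0.29 14.73]
```

```bash
python3 -m pendant '-.2 .3 4 0 9.4;0 0 5 0 9.4;0 0 4 0 9.4;0 0 1.7 0 9.4;0 0 0 0 9.4;0 0 0 0 9.4'>/dev/null; python3 go.py 0 -25 58;  python3 -c "
from station import eyes;import cv2,numpy as np
f=eyes.grab_frame('top');g=lambda x:(255*(x/255.)**.5).astype(np.uint8)
f2=eyes.grab_frame('side')
a=cv2.resize(f['image'][130:220,190:300],None,fx=4,fy=4,interpolation=cv2.INTER_CUBIC)
b=cv2.resize(f2['image'][130:220,225:315],None,fx=4,fy=4,interpolation=cv2.INTER_CUBIC)
cv2.imwrite('pics/t2.png',g(np.hstack([a,b])))"
```

```text
t 3.35 stand mm [  1.8 -25.7  59.7] F stand [ 0.3 -0.2  0.1] grip 94.0mm 0.0N
yaw 0.0006 tilt [0.002 0.   ]
shift cm [ 0.07 -0.18  0.17]
```

View pics/t2.png

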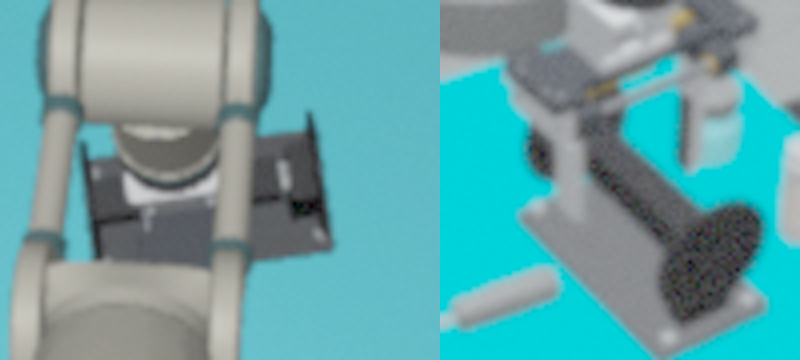

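The fingers straddle the sleeve. I'll close gently at y≈-25, clear of the button.

```bash
python3 -m pendant '0 -.18 .15 0 5;0 0 0 0 3.6;0 0 0 0 3.4;0 0 0 0 3.4;0 0 0 0 3.4' 8 >/dev/null; python3 go.py;python3 -m pendant '0 0 0 0 2.6;0 0 0 0 2.6;0 0 0 0 2.6' 8 >/dev/null; python3 go.py
```

```text
t 4.08 stand mm [ -0.4 -26.8  56.9] F stand [0.2 0.5 0.6] grip 47.7mm 0.0N
yaw -0.0012 tilt [0. 0.]
t 4.45 stand mm [ -0.4 -26.7  56.9] F stand [ 0.7 -0.1 -0.7] grip 29.8mm 8.0N
yaw -0.0012 tilt [0. 0.]
```

```bash
python3 -m pendant '.2 0 0 0 2.6;.2 0 0 0 2.6;.2 0 0 0 2.6;.1 0 0 0 2.6;.1 0 0 0 2.6;0 0 0 0 2.6' 10 >/dev/null; python3 go.py;for i in 1; do python3 -m pendant '.1 0 0 0 2.6;.1 0 0 0 2.6' >/dev/null; python3 go.py; done; python3 -m pendant '.1 0 0 0 2.6;.1 0 0 0 2.6' >/dev/null; python3 go.py
```

```text
t 5.20 stand mm [ -0.3 -18.6  56.9] F stand [ 1.2 -2.2 -1.5] grip 30.0mm 10.0N
yaw -0.001 tilt [0. 0.]
t 5.45 stand mm [ -0.3 -16.7  57. ] F stand [ 1.9 -3.3 -2.9] grip 30.3mm 10.0N
yaw -0.001 tilt [0. 0.]
t 5.70 stand mm [ -0.3 -14.6  56.9] F stand [ 1.4 -3.6 -2.4] grip 30.3mm 10.1N
yaw -0.001 tilt [0. 0.]
```

```bash
for i in 1; do python3 -m pendant '.1 0 0 0 2.6' >/dev/null; python3 go.py|head -1; python3 -m pendant '.1 0 0 0 2.6' >/dev/null; python3 go.py|head -1; done
```

```text
t 5.83 stand mm [ -0.3 -14.1  57. ] F stand [ 1.8 -5.1 -2.9] grip 30.0mm 10.9N
t 5.95 stand mm [ -0.3 -13.9  57. ] F stand [ 1.9 -7.3 -2.9] grip 30.0mm 11.5N
```

```bash
python3 -m pendant '.05 0 0 0 2.6;0 0 0 0 2.6' >/dev/null; python3 go.py|head -1
```

```text
t 6.20 stand mm [ -0.3 -13.7  57. ] F stand [ 1.5 -7.1 -3.4] grip 30.2mm 11.7N
```

The slot edge met the button at ≈12.7 mm of travel, so the button is at y≈0. I'll open, shift over it, and pinch.

```bash
python3 -m pendant '-.1 0 0 0 2.6;0 0 0 0 5.5;0 0 0 0 5.5;0 0 0 0 5.5' >/dev/null; python3 go.py 0 -3 57
```

```text
t 6.70 stand mm [ -0.9 -12.4  57. ] F stand [-0.2 -0.3  0.9] grip 54.2mm 0.0N
yaw -0.0008 tilt [-0.001  0.001]
shift cm [0.94 0.09 0.  ]
```

```bash
python3 -m pendant '.5 .05 0 0 5.5;.45 0 0 0 5.5;0 0 0 0 2.6;0 0 0 0 2.6;0 0 0 0 2.6;0 0 0 0 2.6' 20 >/dev/null; python3 go.py
```

```text
t 7.45 stand mm [-0.3 -3.7 57.1] F stand [0.  1.  1.8] grip 29.4mm 20.0N
yaw -0.0014 tilt [-0.001  0.   ]
```

Width is 29.4 mm, so the button is pressed flush. Now I'll push in small steps.

```bash
python3 -m pendant '.1 0 0 0 2.6;.05 0 0 0 2.6' >/dev/null; python3 go.py|head -1; python3 -m pendant '.05 0 0 0 2.6;.05 0 0 0 2.6' >/dev/null; python3 go.py|head -1;python3 -m pendant '.05 0 0 0 2.6' >/dev/null; python3 go.py|head -1
```

```text
t 7.70 stand mm [-0.2 -3.3 57.1] F stand [-1.4 -4.7  2.4] grip 29.8mm 20.0N
t 7.95 stand mm [-0.2 -1.6 57.1] F stand [-2.7 -4.3  4.1] grip 30.2mm 20.0N
t 8.07 stand mm [-0.2 -0.9 57.1] F stand [-2.7 -4.   3. ] grip 30.1mm 20.0N
```

```bash
python3 -m pendant '.1 0 0 0 2.6;.1 0 0 0 2.6' >/dev/null; python3 go.py|head -1; python3 -m pendant '.1 0 0 0 2.6;.1 0 0 0 2.6' >/dev/null; python3 go.py|head -1;python3 -m pendant '.1 0 0 0 2.6;.1 0 0 0 2.6;0 0 0 0 2.6' >/dev/null; python3 go.py|head -1
```

```text
t 8.32 stand mm [-0.2  0.7 57.1] F stand [-3.2 -6.6  3.6] grip 30.1mm 20.0N
t 8.57 stand mm [-0.2  1.9 57.1] F stand [-2.3 -7.6  4. ] grip 30.2mm 20.0N
t 8.95 stand mm [-0.2  5.5 57.1] F stand [-1.7 -3.5  4.9] grip 29.7mm 20.0N
```

```bash
python3 -m pendant '.3 0 0 0 2.6;.3 0 0 0 2.6;.3 0 0 0 2.6;.3 0 0 0 2.6;.3 0 0 0 2.6;.2 0 0 0 2.6;.1 0 0 0 2.6' >/dev/null; python3 go.py|head -1; python3 -m pendant '.1 0 0 0 2.6;.1 0 0 0 2.6' >/dev/null; python3 go.py|head -1;python3 -m pendant '.1 0 0 0 2.6' >/dev/null; python3 go.py|head -1
```

```text
t 9.82 stand mm [-0.1 24.6 57.1] F stand [-2.7 -1.   5.7] grip 30.1mm 20.0N
t 10.07 stand mm [-0.1 26.9 57.1] F stand [-2.1 -1.   5.1] grip 29.3mm 20.0N
t 10.20 stand mm [-0.1 27.3 57.1] F stand [-2.7 -3.1  5.1] grip 29.7mm 20.0N
```

```bash
python3 -m pendant '.1 0 0 0 2.6' >/dev/null; python3 go.py|head -1; python3 -m pendant '.1 0 0 0 2.6' >/dev/null; python3 go.py|head -1
```

```text
t 10.32 stand mm [-0.1 27.9 57.1] F stand [-2.4 -3.6  5.5] grip 30.3mm 20.0N
t 10.45 stand mm [-0.1 28.8 57.1] F stand [-2.6 -3.3  4.3] grip 29.5mm 20.0N
```

```bash
python3 -m pendant '.05 0 0 0 2.6;0 0 0 0 2.6' >/dev/null; python3 go.py|head -1
```

```text
t 10.70 stand mm [-0.1 29.4 57.1] F stand [-3.  -2.9  5.2] grip 29.7mm 20.0N
```

```bash
python3 -m pendant '.05 0 0 0 2.6;0 0 0 0 2.6' >/dev/null; python3 go.py|head -1;python3 -m pendant '.05 0 0 0 2.6' >/dev/null; python3 go.py|head -1
```

```text
t 10.95 stand mm [-0.1 29.8 57.1] F stand [-2.8 -3.2  5. ] grip 29.6mm 20.0N
t 11.07 stand mm [-0.1 30.3 57.1] F stand [-2.5 -3.   5.3] grip 29.7mm 20.0N
```

```bash
python3 -m pendant '.1 0 0 0 2.6' >/dev/null; python3 go.py|head -1;python3 -m pendant '.1 0 0 0 2.6' >/dev/null; python3 go.py|head -1
```

```text
t 11.20 stand mm [-0.1 30.6 57.1] F stand [-2.7 -6.2  5.1] grip 29.8mm 20.0N
t 11.32 stand mm [-0.1 30.8 57.1] F stand [-2.5 -9.2  5.5] grip 30.0mm 20.0N
```

```bash
 python3 -m pendant '.05 0 0 0 2.6' >/dev/null; python3 go.py|head -1;python3 -m pendant '.05 0 0 0 2.6' >/dev/null; python3 go.py|head -1
```

```text
t 11.45 stand mm [-0.1 30.8 57.1] F stand [-2.8 -9.1  4.9] grip 29.6mm 20.0N
t 11.57 stand mm [-0.  30.8 57.1] F stand [-3.6 -8.9  4.8] grip 29.9mm 20.0N
```

Firm stop at tool y≈30.5, so the button is out in the middle hole. Regrip over the button.

```bash
python3 -m pendant '-.15 0 0 0 2.6;0 0 0 0 5.5;0 0 0 0 5.5;0 0 0 0 5.5;-1.5 0 0 0 5.5;-1.5 0 0 0 5.5;0 0 0 0 5.5' >/dev/null; python3 go.py 0 -3.5 57;
```

```text
t 12.45 stand mm [ 0.2 -0.3 57. ] F stand [-1.1  0.5 -0.3] grip 55.1mm 0.0N
yaw -0.0032 tilt [ 0. -0.]
shift cm [-0.32 -0.02 -0.  ]
```

```bash
python3 -m pendant '-.32 -.02 0 0 5.5;0 0 0 0 5.5;0 0 0 0 2.6;0 0 0 0 2.6;0 0 0 0 2.6;0 0 0 0 2.6' 20 >/dev/null; python3 go.py|head -1; python3 -m pendant '.1 0 0 0 2.6;.05 0 0 0 2.6' >/dev/null; python3 go.py|head -1; python3 -m pendant '.05 0 0 0 2.6;.05 0 0 0 2.6' >/dev/null; python3 go.py|head -1
```

```text
t 13.20 stand mm [-0.2 -1.7 57.2] F stand [-0.2 -0.2  0.7] grip 30.3mm 20.0N
t 13.45 stand mm [-0.2 -1.4 57.2] F stand [ 0.1 -4.1  2.3] grip 30.2mm 20.0N
t 13.70 stand mm [-0.2  0.1 57.2] F stand [-1.6 -4.1  3.4] grip 29.7mm 20.0N
```

```bash
python3 -m pendant '.1 0 0 0 2.6;.1 0 0 0 2.6' >/dev/null; python3 go.py|head -1; python3 -m pendant '.1 0 0 0 2.6' >/dev/null; python3 go.py|head -1;python3 -m pendant '.1 0 0 0 2.6' >/dev/null; python3 go.py|head -1
```

```text
t 13.95 stand mm [-0.2  1.3 57.2] F stand [-1.4 -6.8  4.2] grip 29.6mm 20.0N
t 14.07 stand mm [-0.1  1.9 57.2] F stand [-1.1 -7.4  3.5] grip 29.9mm 20.0N
t 14.20 stand mm [-0.1  3.5 57.2] F stand [-1.2 -5.5  3. ] grip 30.0mm 20.0N
```

```bash
python3 -m pendant '.05 0 0 0 2.6;.05 0 0 0 2.6' >/dev/null; python3 go.py|head -1; python3 -m pendant '.1 0 0 0 2.6' >/dev/null; python3 go.py|head -1
```

```text
t 14.45 stand mm [-0.1  5.2 57.2] F stand [-0.5 -4.4  2.9] grip 30.0mm 20.0N
t 14.57 stand mm [-0.1  6.5 57.1] F stand [-1.2 -3.8  4.5] grip 29.8mm 20.0N
```

```bash
python3 -m pendant '.3 0 0 0 2.6;.3 0 0 0 2.6;.3 0 0 0 2.6;.3 0 0 0 2.6;.3 0 0 0 2.6;.2 0 0 0 2.6;.1 0 0 0 2.6' >/dev/null; python3 go.py|head -1; python3 -m pendant '.1 0 0 0 2.6;.1 0 0 0 2.6' >/dev/null; python3 go.py|head -1;python3 -m pendant '.1 0 0 0 2.6' >/dev/null; python3 go.py|head -1
```

```text
t 15.45 stand mm [-0.1 26.6 57.1] F stand [-1.9 -1.5  5.4] grip 30.0mm 20.0N
t 15.70 stand mm [-0.1 27.5 57.1] F stand [-0.5 -3.3  4.9] grip 29.9mm 20.0N
t 15.82 stand mm [-0.1 28.4 57.1] F stand [-1.3 -3.3  5.5] grip 29.7mm 20.0N
```

```bash
python3 -m pendant '.1 0 0 0 2.6' >/dev/null; python3 go.py|head -1; python3 -m pendant '.1 0 0 0 2.6' >/dev/null; python3 go.py|head -1
```

```text
t 15.95 stand mm [-0.1 29.4 57.1] F stand [-0.5 -2.2  4.6] grip 30.0mm 20.0N
t 16.07 stand mm [-0.1 30.2 57.1] F stand [-0.9 -4.5  5. ] grip 29.7mm 20.0N
```

```bash
python3 -m pendant '.05 0 0 0 2.6' >/dev/null; python3 go.py|head -1; python3 -m pendant '.05 0 0 0 2.6' >/dev/null; python3 go.py|head -1
```

```text
t 16.20 stand mm [-0.1 30.3 57.1] F stand [-1.  -4.9  6.3] grip 30.2mm 20.0N
t 16.32 stand mm [-0.1 30.4 57.1] F stand [-2.3 -6.5  5.8] grip 29.9mm 20.0N
```

```bash
python3 -m pendant '.05 0 0 0 2.6;0 0 0 0 2.6' >/dev/null; python3 go.py|head -1
```

```text
t 16.57 stand mm [-0.1 30.4 57.1] F stand [-1.2 -5.9  5.7] grip 29.9mm 20.0N
```

Firm stop at the last hole, where it was expected. I'll relax, open, rise, and look.

```bash
python3 -m pendant '-.15 0 0 0 2.6;-.05 0 0 0 2.6;0 0 0 0 2.6' >/dev/null; python3 go.py|head -1; python3 -m pendant '0 0 0 0 8;0 0 0 0 8;0 0 0 0 8;0 0 -3 0 8;0 0 -5 0 8;0 0 -5 0 8' >/dev/null; python3 -m pendant '-1 -5 0 0 8;0 -5 0 0 8;0 -5 0 0 8;0 -5 0 0 8;0 0 0 0 8' >/dev/null; python3 go.py|head -1;  python3 - <<'E'
from station import eyes;import cv2,numpy as np,pickle
g=lambda x:(255*(x/255.)**.5).astype(np.uint8)
f=eyes.grab_frame('top');f2=eyes.grab_frame('side');pickle.dump({'top':f,'side':f2},open('f1.pkl','wb'))
a=cv2.resize(f['image'][120:240,180:300],None,fx=4,fy=4,interpolation=cv2.INTER_CUBIC)
b=cv2.resize(f2['image'][120:240,225:305],None,fx=4,fy=4,interpolation=cv2.INTER_CUBIC)
cv2.imwrite('pics/t3.png',g(np.hstack([a,b])))
E
```

```text
t 16.95 stand mm [-0.1 30.5 57.1] F stand [-0.5 -1.8  5.3] grip 29.8mm 20.0N
t 18.32 stand mm [-203.9   20.   186.8] F stand [1.3 0.  0.8] grip 79.9mm 0.0N
```

View pics/t3.png

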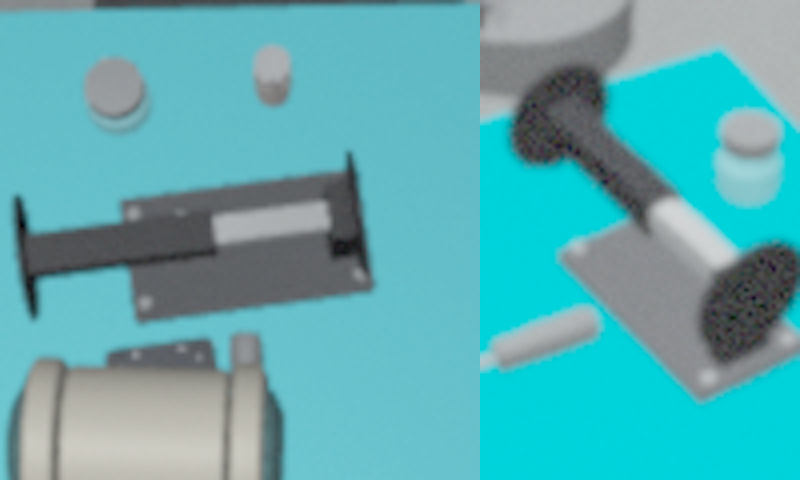

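The picture shows the sleeve far out, with the cheek at crop x≈25 and the inner end at (213,232), about 75 mm out. The button speck shows proud at (180,212), ~24 mm from that end, which matches the last hole. The jar and glue are unmoved. Handing in.

```bash
python3 -c "
from station import bot
print(bot.finish_job())"
```

```text
the job is handed in; nothing more can be done
None
```

The stand is at its widest setting: the sleeve is about 75 mm out with the button visibly out through the last hole, the arm is clear of it, and the job is handed in (no verdict was returned).

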